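# Hang the stained slide rack to dry and start the dryer

## Robot

A 7-joint arm with a two-finger parallel gripper is mounted at the origin on the work surface. World frame = base frame: x ahead of the robot, y to its left, z up, the work surface at z = 0. Lengths are in mm, angles in rad, forces in N, time in s.
With the tool pointing down it reaches from about 400 to 875 mm from the base axis. Payload 4.4 kg.
Tool frame: the origin (TCP) lies at the very end of the fingers, on their centre line; the grasp point (between the pads) lies 19 mm behind it (ctrl.pinch_z is the z of the grasp point in the tool frame, in mm); z points along the fingers, x is the direction in which the jaws open and shut, and the axes are right-handed (so a half turn about z gives the same grasp; the last joint's range is limited). The gripper opens to 85 mm and grips with 20 to 120 N. Pads are 22 mm wide; open, the fingers measure 114 mm over their backs; the gripper's body (76 mm by 85 mm) begins 54 mm behind the grasp point. The pads swing forward as they close: fully open they stand 13 mm farther back than shut.
Start: joints at [1.272, 0.628, 0.038, 1.517, -0.027, 0.996, -0.02], TCP at [149.984, -632.473, 231.313] pointing down, gripper open.
Joint ranges: [-3.06, 3.06], [-0.37, 2.12], [-1.25, 1.32], [0.18, 2.47], [-1.1, 4.24], [0.23, 1.98], [-2.94, 2.94]. Speed limits (rad/s): [2.57, 2.57, 3.14, 3.14, 3.14, 3.14, 3.14].

## Interface

Orientations are given as [roll, pitch, yaw] about the fixed x, y, z axes, in that order (R = Rz(yaw) Ry(pitch) Rx(roll)).
In Python, from cell import sensors, get_image, order, ctrl gives the robot as it stands.
- The arm moves only by the tool arm_command, never from a script. Its argument "rows" is a list that holds one entry, the list of rows, each a list of 6 numbers: the shift along the tool's x, y, z in mm, then the turn, a rotation vector about the tool's x, y, z in degrees. A call has 1 to 20 rows; each row is the pose to reach, as a shift and turn from the pose commanded when the call began, along the tool's axes at that moment; what a row does not reach only later rows make up. A row lasts 1/12 s, in which the tool goes at most 41.7 mm and 7.16 degrees, less where a joint would pass 70% of its speed; a pose out of reach is approached as far as the arm can. A call with a gripper value outside its range is refused whole. "claw" is the opening, from -1 (shut) to 1 (fully open), set as the call begins (left out, the last holds). The fingers move at their own pace and stop on an object; the grip force is fixed at half the most. Time passes only in rows, so rows that repeat a pose let the fingers close. It gives the time, the measured TCP pose, the force and the opening at its end, in the units of the state.
- sensors.read_state(): the state, without advancing time (a new reading comes with each control period).
- get_image(name): name is "scene" or "top"; returns a dict with "pixels" (400x640x3 uint8, red, green, blue), "z_map" (400x640 float32, mm along the optical axis (not along the pixel's ray), 0 where there is no reading), "K" (3x3 intrinsics, pixels), "k1" (the pictures are not rectified: a ray, as slopes to the right and down, at radius r is drawn at 1 + k1 r^2 times it, then the intrinsics apply), "pose" (4x4, takes a point from camera to world coordinates). Camera axes: x right, y up, looking along -z (the intrinsics and any distortion apply to the point x, -y, -z); pixel columns grow to the right and rows downward; lengths in mm; the calibration is good to about 2 mm. A picture is of the moment at which its call begins.
- order.finish_job(): hands the job in, once; it reports no verdict.
The state is a dict: "clock": time; "qpos": joint angles; "qd": joint speeds; "tau": joint torques, N m; "eef_pos": TCP position; "tool_rot": TCP orientation; "force": force on the tool from outside, world axes, zero at the start; "torque": the same for the moment, N m; "width": finger opening in mm.
Only numpy, scipy, OpenCV 4.12 (cv2) and the standard library are available. Lean on these libraries where they do the work, as an engineer would, in place of code of your own. Each camera call takes 0.05 s, during which the arm holds its last target.

## Task

Pick up the steel staining rack that holds the purple-stained slides by its wire handle, keep it upright, and hang it by that handle on both prongs of the drip stand's hook, setting it down gently without letting it drop. When it hangs there free of the gripper, flip the warm-air dryer's red toggle away from its front until it clicks over to on. Leave the empty rack, the beaker, the staining jar and the timer where they are.

Things in the scene. Friction and masses are not known exactly. Their poses are not given: they have to be found in the camera images.
- rack: Steel slide-staining rack with eleven glass slides, purple smears, white ends. Body 96 (its x) by 92 (its y) by 45 mm high. A fixed wire handle stands over its middle: a straight bar along its y between two uprights at y = +46 and -46 mm. About 0.28 kg, centre of mass about 25 mm up. Origin: centre of the underside, z up. Same either way round.
- rack_handle (a point): Middle of the full rack's handle bar, on the axis of the bar (round, 8 mm thick), 125 mm above the rack's underside and 80 mm above its body. The bar can be pinched across, along the rack's x. To hang it the prongs must pass between the uprights, under the bar and over the body, so it comes in from the tips' side.
- empty_rack: A second staining rack of the same size and handle, without slides. It may stand at either of the two rack places. Not to be moved. Origin: centre of the underside.
- stand: Fixed drip stand: white tray 165 by 170 mm, rim 22 mm high, and behind it a post with a two-prong hook. Origin: on the counter below the hook's low point; x points from the hook back to the post, so the red upturned prong tips point to -x, roughly to the robot; z up. The post is 60 mm or more behind (+x) and ends 45 mm below hook; nothing is between the prongs.
- hook (a point): Midway between the two prongs (round rods 8 mm thick, along x at y = +26 and -26 mm), at their axis height where lowest, 215 mm above the counter; axes as the stand. Each is flat from x = -10 to 10 mm, rises in front to a tip at x = -46 (top 34 mm above here) and behind to an upright at x = 75 (top 20 mm above). A handle bar seated there has its axis 8 mm above this point, along y.
- dryer: Fixed warm-air slide dryer beside the stand (on the stand's +y side), a white box 190 by 180 mm, top face 140 mm above the counter, dark sloping control panel on its front (-x) and an outlet grille on its -y side facing the hook. Origin: on the counter under its middle; x axis from front to back, z up.
- toggle_pivot (a point): Pivot of the dryer's toggle, on the dryer's top near the front (55 mm in front of its middle), 150 mm above the counter, 10 mm above the dryer's top; axes as the dryer. The lever swings in the dryer's x-z plane and nothing else stands up from the dryer's top.
- toggle_tip (a point): End of the toggle's lever: 60 mm from the pivot, 9 mm thick steel shank with a 15 mm thick red grip over its outer 24 mm.
- toggle (a joint): Angle of the toggle: 0 is off (lever leans 0.45 rad from upright towards the dryer's front, -x), 0.9 rad is on (leans 0.45 rad to the back, +x). A spring pushes it to the nearer end: about 4 N on the lever 35 mm above the pivot starts it from off; once past upright (0.45) it snaps over by itself.
- staining_jar: Purple staining jar with a white cap, 60 mm across, 95 mm high; leave alone. Origin: centre of the underside.
- beaker: Glass beaker, 72 mm across, 90 mm high, near the racks; leave alone. Origin: centre of the underside.
- timer: White and blue timer lying flat, 55 by 75 mm, 23 mm high; leave alone. Origin: centre of the underside.

How it is judged:
By the outcome, as a careful person would: the job done as asked, in the order asked, and still so for the second after the job is handed in, with the robot touching nothing.
It also fails if it takes over 56 s, if anything falls off the work surface, if the arm or the gripper's body presses on something with over 40 N, if the wrist force passes 120 N, or if a joint passes its speed limit or range.

## Working session

There is one attempt and no reset: what is moved stays moved. The work goes in short steps, Python scripts to look and compute and a tool call to move; the robot and the scene stay as the last step left them, time stands still between calls to the robot, and variables do not carry over. Pictures are saved under pics/ and viewed, and the job is handed in when it is done.

Besides the shell and the picture viewer there is one more tool, called after "Emit:" as name(argument=value, ...), one argument or row to a line, values as JSON. arm_command: Moves the arm, as the interface text tells. Its arguments: {"type":"object","properties":{"rows":{"type":"array","items":{"type":"array","items":{"type":"array","items":{"type":"number"}}}},"claw":{"type":"number"}},"required":["rows"]}

```bash
mkdir -p pics; ls
cat > h.py <<'E'
import numpy as np, cv2
from cell import sensors, get_image, order, ctrl
def save(im,name): cv2.imwrite('pics/'+name+'.png',cv2.cvtColor(im['pixels'],cv2.COLOR_RGB2BGR))
def rays(im,uv):
    uv=np.asarray(uv,float).reshape(-1,1,2)
    K=np.array(im['K'],float); n=cv2.undistortPoints(uv,K,np.array([im['k1'],0,0,0,0.]))[:,0]
    P=np.array(im['pose']); d=np.c_[n[:,0],-n[:,1],-np.ones(len(n))]
    return P[:3,3], d@P[:3,:3].T
def onplane(im,uv,z):
    o,d=rays(im,uv); return o+d*((z-o[2])/d[:,2])[:,None]
def depth(im,uv):
    o,d=rays(im,uv); uv=np.asarray(uv).reshape(-1,2).round().astype(int)
    z=im['z_map'][uv[:,1],uv[:,0]]; return o+d*z[:,None]
def proj(im,p):
    P=np.linalg.inv(np.array(im['pose'])); c=np.asarray(p,float).reshape(-1,3)@P[:3,:3].T+P[:3,3]
    c=c*[1,-1,-1]; return cv2.projectPoints(c.reshape(-1,1,3),np.zeros(3),np.zeros(3),np.array(im['K'],float),np.array([im['k1'],0,0,0,0.]))[0][:,0]
def cloud(im):
    v,u=np.mgrid[:400,:640]; return depth(im,np.c_[u.ravel(),v.ravel()]).reshape(400,640,3)
E
python3 - <<'E'
from h import *
for n in ['scene','top']:
    im=get_image(n); save(im,n+'1'); print(n,np.round(im['pose'],3).tolist(),im['K'],im['k1'],(im['z_map']>0).mean())
    np.savez(f'{n}.npz',**im)
print(sensors.read_state(),ctrl.pinch_z)
E
```

```text
pics
scene [[0.609, -0.463, 0.644, 1214.88], [0.793, 0.36, -0.49, -575.256], [-0.005, 0.81, 0.587, 776.551], [0.0, 0.0, 0.0, 1.0]] [[379.37597197   0.         320.02764261]
 [  0.         379.37597197 209.38974326]
 [  0.           0.           1.        ]] -0.033797587534205864 0.9961171875
top [[-0.0, 0.998, -0.056, 431.284], [-1.0, -0.001, -0.006, -16.004], [-0.006, 0.056, 0.998, 1429.767], [0.0, 0.0, 0.0, 1.0]] [[449.45279906   0.         320.8579484 ]
 [  0.         449.45279906 200.41655132]
 [  0.           0.           1.        ]] 0.030815465390009667 0.99594921875
{'clock': 0.1, 'qpos': array([ 1.27222962,  0.62925761,  0.0384346 ,  1.51825809, -0.02698622,
        0.99636486, -0.01999219]), 'qd': array([ 0.00141107, -0.00149758,  0.00141853, -0.00174367, -0.00186098,
        0.00034424,  0.00100622]), 'tau': array([ 3.05825612e-03, -5.64536297e+01,  1.23046562e+00, -1.93973762e+01,
        1.12547656e-02,  5.44396884e-03,  5.16266368e-06]), 'eef_pos': array([ 149.8338674 , -631.90085074,  230.48149788]), 'tool_rot': array([ 3.14156859e+00,  1.77006174e-03, -1.33800590e+00]), 'force': array([-0.21663201, -0.59545036,  0.47879765]), 'torque': array([-0.01463908, -0.00808081, -0.01005782]), 'width': 85.65191817921037} -18.700000000000003
```

View pics/scene1.png

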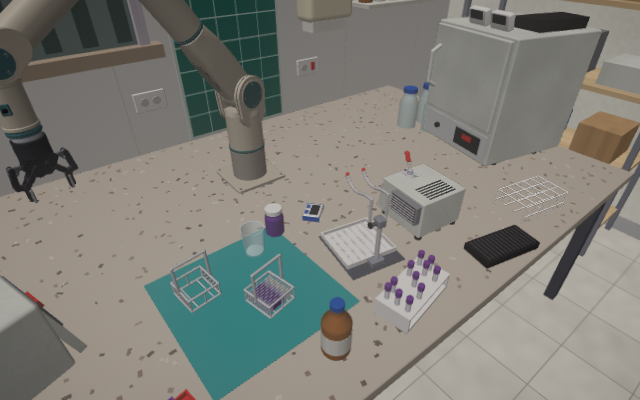

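View pics/top1.png

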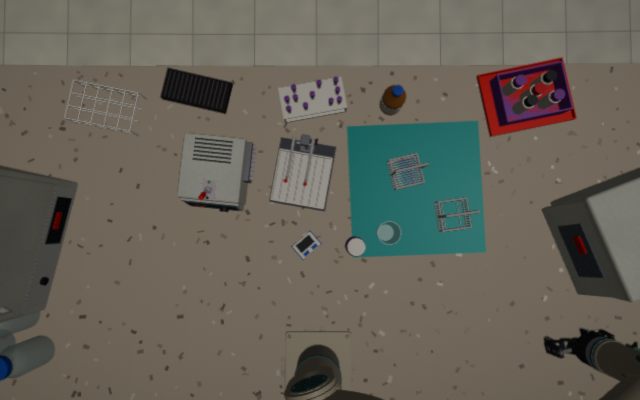

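The full rack, with purple slides, is at scene (270,290) and top (407,170). The empty rack is at top (455,214). The red prong tips are at top (285,180) and (305,183), and the toggle is at top (203,195). I'll zoom in on these.

Run:
```python
import cv2,numpy as np
t=cv2.imread('pics/top1.png'); s=cv2.imread('pics/scene1.png')
f=lambda im,x,y,w,h,k:cv2.resize(im[y:y+h,x:x+w],None,fx=k,fy=k,interpolation=cv2.INTER_CUBIC)
a=f(t,370,130,130,95,6);cv2.imwrite('pics/c1.png',a)
cv2.imwrite('pics/c2.png',f(t,170,125,170,95,4.7))
cv2.imwrite('pics/c3.png',f(s,225,240,90,80,7))
cv2.imwrite('pics/c4.png',f(s,315,140,160,140,4.2))
```

```text
(no output)
```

View pics/c1.png

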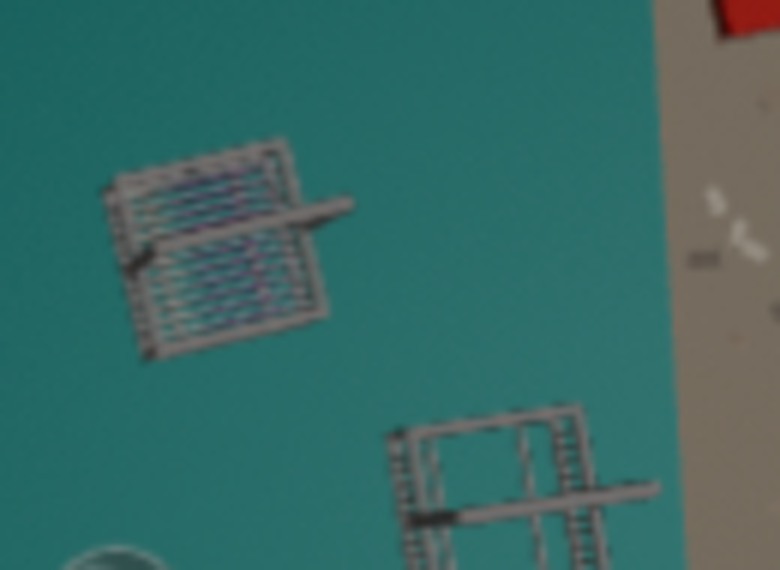

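View pics/c2.png

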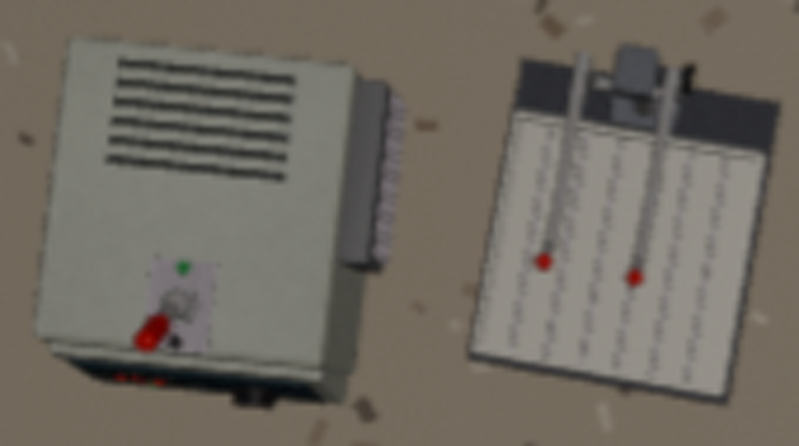

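View pics/c3.png

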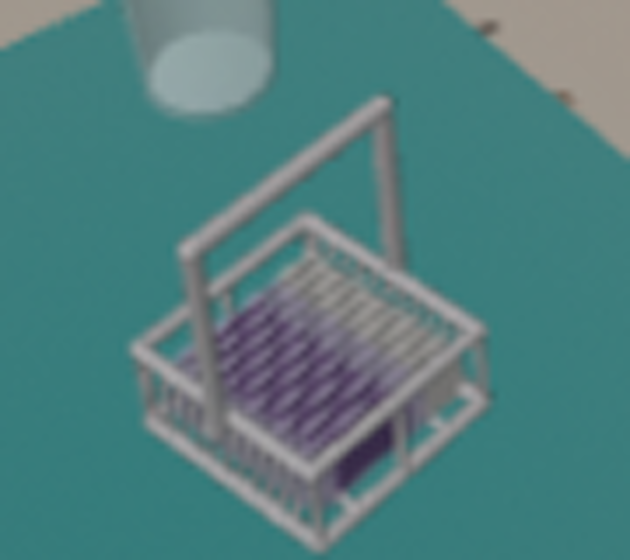

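View pics/c4.png

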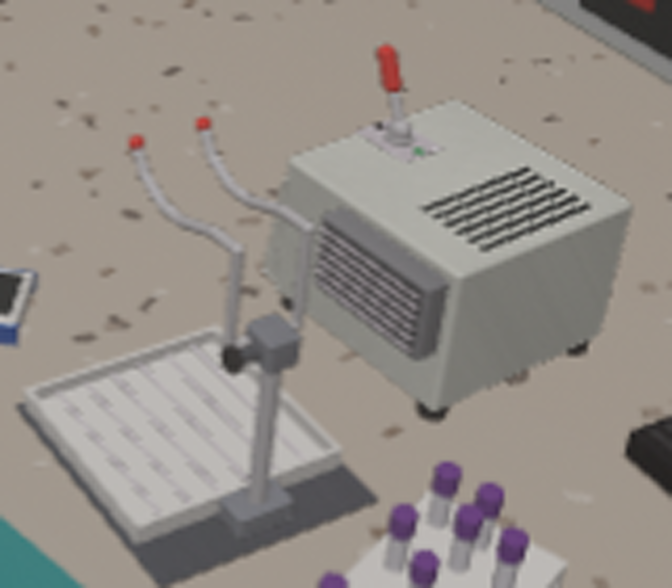

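```bash
cat >> h.py <<'E'
def tri(a,ua,b,ub):
    oa,da=rays(a,ua);ob,db=rays(b,ub);out=[]
    for x,y in zip(da,db):
        A=np.c_[x,-y];s=np.linalg.lstsq(A,ob-oa,rcond=None)[0]
        p,q=oa+x*s[0],ob+y*s[1];out.append([*((p+q)/2),np.linalg.norm(p-q)])
    return np.array(out)
E
python3 - <<'E'
from h import *
np.set_printoptions(precision=1,suppress=True)
t=dict(np.load('top.npz'));s=dict(np.load('scene.npz'))
T=lambda p,o,k:np.array(p)/k+np.array(o)-0.5+0.5/k
bt=T([(155,248),(352,203)],(370,130),6); bs=T([(385,103),(187,248)],(225,240),7)
print('bar top z125',onplane(t,bt,125)); print('bar scn z125',onplane(s,bs,125)); print('tri',tri(t,bt,s,bs))
for b in (onplane(t,bt,125),onplane(s,bs,125)):
    d=b[1]-b[0];print('len',np.linalg.norm(d),'mid',b.mean(0),'yaw of +y axis',np.arctan2(-d[0]*-1,-d[1]) )
rt=T([(543,262),(634,278)],(170,125),4.7); rs=T([(203,124),(136,143)],(315,140),4.2)
print('tips',tri(t,rt,s,rs)); print(onplane(t,rt,245),onplane(s,rs,245))
# upright tops
ut=T([(583,57),(672,73)],(170,125),4.7); us=T([(312,230),(238,248)],(315,140),4.2)
print('uprights',tri(t,ut,s,us)); print(onplane(t,ut,235),onplane(s,us,235))
# tray corners
print('rim',onplane(t,T([(515,113),(768,153),(727,400),(472,355)],(170,125),4.7),22))
# dryer top corners
print('dryer',onplane(t,T([(72,40),(357,65),(322,373),(38,338)],(170,125),4.7),140))
tt=T([(150,332)],(170,125),4.7);ts=T([(387,58)],(315,140),4.2)
print('toggle',tri(t,tt,s,ts),'base',onplane(t,T([(180,303)],(170,125),4.7),150),onplane(s,T([(399,130)],(315,140),4.2),150))
# rack body top
print('rackbody',onplane(t,T([(113,182),(285,143),(324,310),(150,353)],(370,130),6),45))
ec=T([(455,515),(655,489)],(370,130),6);print('empty bar',onplane(t,ec,125))
print('beaker/jar',onplane(t,[(388,233),(356,246)],92))
E
```

```text
bar top z125 [[ 589.8 -225.3  125. ]
 [ 611.6 -320.7  125. ]]
bar scn z125 [[ 589.8 -228.5  125. ]
 [ 609.7 -320.6  125. ]]
tri [[ 589.3 -226.7  123.6    2.8]
 [ 611.2 -320.8  126.4    0.8]]
len 97.92501387357632 mid [ 600.7 -273.   125. ] yaw of +y axis 0.22411300806822812
len 94.16936786289101 mid [ 599.8 -274.6  125. ] yaw of +y axis 0.212167762259761
tips [[550.   85.  242.2   2.5]
 [540.9  33.6 241.9   2.5]]
[[550.5  85.7 245. ]
 [541.4  34.5 245. ]] [[552.8  80.4 245. ]
 [544.2  29.  245. ]]
uprights [[670.3  64.7 228.4   0.2]
 [659.8  12.8 231.1   1.9]]
[[669.   64.2 235. ]
 [659.7  13.4 235. ]] [[676.9  57.1 235. ]
 [663.2   7.8 235. ]]
rim [[673.4 124.1  22. ]
 [646.2 -45.8  22. ]
 [480.5 -18.2  22. ]
 [510.6 152.   22. ]]
dryer [[698.4 385.1 140. ]
 [683.  209.8 140. ]
 [493.  229.6 140. ]
 [514.6 403.  140. ]]
toggle [[512.7 316.4 202.4   3.8]] base [[535.2 314.2 150. ]] [[535.3 312.  150. ]]
rackbody [[ 633.8 -216.8   45. ]
 [ 653.9 -305.4   45. ]
 [ 567.4 -324.4   45. ]
 [ 545.3 -235.    45. ]]
empty bar [[ 460.3 -368.1  125. ]
 [ 472.8 -463.9  125. ]]
beaker/jar [[ 408.9 -206.9   92. ]
 [ 370.5 -111.9   92. ]]
```

```bash
cat >> h.py <<'E'
from scipy.spatial.transform import Rotation as R
def go(pos,yaw):
    s=sensors.read_state(); R0=R.from_euler('xyz',s['tool_rot']); R1=R.from_euler('xyz',[np.pi,0,yaw])
    d=R0.inv().apply(np.array(pos)-s['eef_pos']); r=(R0.inv()*R1).as_rotvec(degrees=True)
    print('now',s['eef_pos'].round(1),s['tool_rot'].round(3),'->',np.r_[d,r].round(1).tolist())
E
python3 -c "
from h import *
go([600,-273.5,200],.222)"
```

```text
now [ 149.8 -631.9  230.5] [ 3.142e+00  2.000e-03 -1.338e+00] -> [-244.8, -520.7, 30.9, -0.1, 0.1, -89.4]
```

Emit:
arm_command(
  rows=[
    [[-7,-15,0,0,0,-3],[-20,-43,0,0,0,-7],[-34,-72,0,0,0,-12],[-48,-102,0,0,0,-18],[-63,-133,0,0,0,-24],[-78,-165,1,0,0,-30],[-93,-198,3,0,0,-36],[-108,-231,5,0,0,-42],[-123,-263,7,0,0,-48],[-138,-295,10,0,0,-54],[-153,-327,13,0,0,-60],[-168,-359,16,0,0,-66],[-183,-391,19,0,0,-71],[-198,-423,22,0,0,-76],[-212,-453,25,0,0,-81],[-225,-480,28,0,0,-85],[-236,-503,30,0,0,-88],[-242,-515,31,0,0,-89],[-245,-521,31,0,0,-89.4],[-245,-521,31,0,0,-89.4]],
  ],
  claw=1,
)

```text
clock: 1.77
eef_pos: [601.0, -272.2, 200.1]
tool_rot: [-3.141, 0.0, 0.225]
force: [0.3, 0.6, 1.7]
width: 85.6
```

```bash
python3 -c "
from h import *
im=get_image('scene');save(im,'s2');a=im['pixels'][150:330,190:350];im2=get_image('top')
a=cv2.resize(a,None,fx=3.3,fy=3.3);cv2.imwrite('pics/s2c.png',a[:,:,::-1])
go([600,-273.5,106],.222);print(sensors.read_state()['clock'])"
```

```text
now [ 599.1 -275.3  200.3] [3.141e+00 2.000e-03 2.210e-01] -> [1.4, -1.6, 94.3, 0.1, 0.1, -0.1]
1.8667
```

View pics/s2c.png

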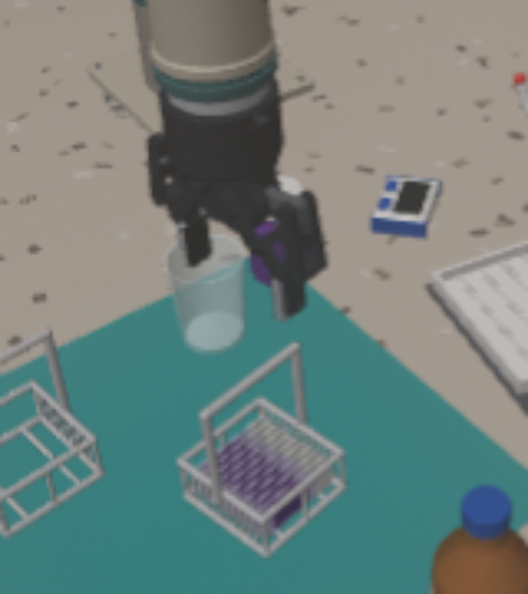

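The jaws are open across the bar, above the full rack. Next I descend and close.

Emit:
arm_command(
  rows=[
    [[0,0,5,0,0,0],[1,-1,15,0,0,0],[1,-1,28,0,0,0],[1,-1,42,0,0,0],[1,-1,56,0,0,0],[1,-1,68,0,0,0],[1,-1,78,0,0,0],[1,-1,86,0,0,0],[1,-1,91,0,0,0],[1,-1,94,0,0,0],[1,-1,94,0,0,0],[1,-1,94,0,0,0]],
  ],
)

```text
clock: 2.87
eef_pos: [601.5, -272.8, 106.7]
tool_rot: [3.141, -0.001, 0.222]
force: [-0.0, -0.0, -0.0]
width: 85.4
```

```bash
python3 -c "
from h import *
im=get_image('scene');a=im['pixels'][150:330,190:350]
a=cv2.resize(a,None,fx=3.3,fy=3.3);cv2.imwrite('pics/s3c.png',a[:,:,::-1])
go([600,-273.5,106],.222);print(sensors.read_state()['force'])"
```

```text
now [ 601.7 -272.8  106.9] [ 3.141e+00 -1.000e-03  2.220e-01] -> [-1.8, 0.3, 0.9, 0.0, -0.1, 0.0]
[ 0.03792132 -0.79785862 -0.47140741]
```

View pics/s3c.png

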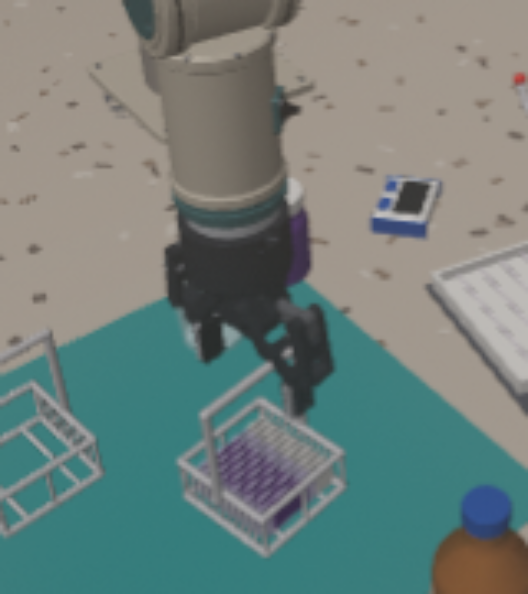

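The fingers straddle the bar, close to its middle. I'll close them.

Emit:
arm_command(
  rows=[
    [[0,0,0,0,0,0],[0,0,0,0,0,0],[0,0,0,0,0,0],[0,0,0,0,0,0],[0,0,0,0,0,0],[0,0,0,0,0,0],[0,0,0,0,0,0],[0,0,0,0,0,0],[0,0,0,0,0,0],[0,0,0,0,0,0],[0,0,0,0,0,0],[0,0,0,0,0,0]],
  ],
  claw=-1,
)

```text
clock: 3.92
eef_pos: [601.2, -272.7, 106.5]
tool_rot: [3.142, -0.0, 0.222]
force: [-1.1, -0.0, 2.7]
width: 5.5
```

```bash
python3 -c "
from h import *
s=sensors.read_state();print(s['width'],s['force'],s['torque'])
im=get_image('scene');a=im['pixels'][150:330,190:350]
a=cv2.resize(a,None,fx=3.3,fy=3.3);cv2.imwrite('pics/s4c.png',a[:,:,::-1])
im=get_image('top');a=im['pixels'][130:225,360:490]
a=cv2.resize(a,None,fx=6,fy=6);cv2.imwrite('pics/t4c.png',a[:,:,::-1])
go([600,-273.5,255],.222)"
```

```text
5.534275168759214 [-1.14484403 -0.03734297  2.69610008] [0.08151946 0.09012484 0.07043377]
now [ 601.2 -272.7  106.5] [ 3.142 -0.     0.222] -> [-1.3, 0.5, -148.5, 0.0, -0.0, 0.0]
```

View pics/s4c.png

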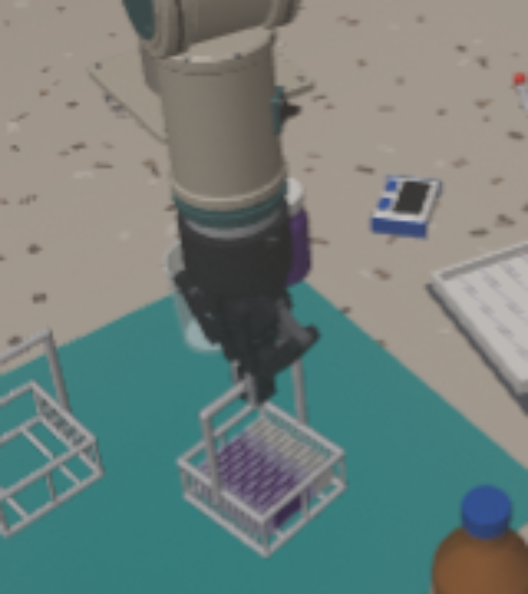

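View pics/t4c.png

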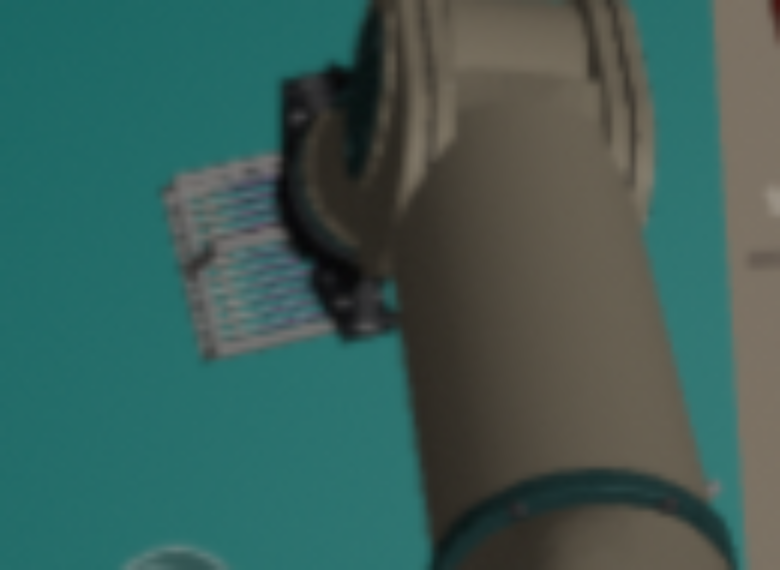

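The width reads 5.5 mm on an 8 mm bar, so I'll lift gently and then check.

Emit:
arm_command(
  rows=[
    [[0,0,-2,0,0,0],[0,0,-5,0,0,0],[0,0,-10,0,0,0],[0,0,-17,0,0,0],[0,0,-25,0,0,0],[0,0,-34,0,0,0],[0,0,-44,0,0,0],[0,0,-54,0,0,0],[0,0,-64,0,0,0],[0,0,-74,0,0,0],[0,0,-84,0,0,0],[0,0,-94,0,0,0],[0,0,-104,0,0,0],[0,0,-114,0,0,0],[0,0,-123,0,0,0],[0,0,-131,0,0,0],[0,0,-138,0,0,0],[0,0,-143,0,0,0],[0,0,-147,0,0,0],[0,0,-148,0,0,0]],
  ],
)

```text
clock: 5.68
eef_pos: [601.4, -272.8, 255.0]
tool_rot: [3.141, -0.001, 0.222]
force: [0.1, -0.2, -2.7]
width: 5.9
```

```bash
python3 -c "
from h import *
s=sensors.read_state();print(s['width'],s['force'],s['torque'])
im=get_image('scene');save(im,'s5');np.savez('s5.npz',**im);a=im['pixels'][90:270,190:350]
a=cv2.resize(a,None,fx=3.3,fy=3.3);cv2.imwrite('pics/s5c.png',a[:,:,::-1])
go([463,73.4,255],-.173)"
```

```text
5.9494360130975155 [ 0.1427417  -0.18077103 -2.72830306] [ 0.00642553 -0.00826546  0.0022986 ]
now [ 601.3 -272.7  254.7] [ 3.141 -0.     0.222] -> [-58.6, -368.1, -0.4, 0.0, -0.0, 22.7]
```

View pics/s5c.png

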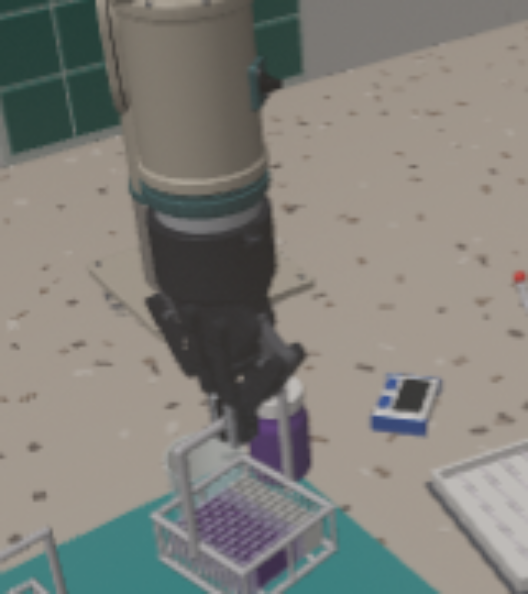

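The rack is lifted and upright, and the force reads 2.7 N, which is its weight. Next I carry it to a point in front of the prong tips.

Emit:
arm_command(
  rows=[
    [[-1,-5,0,0,0,0],[-3,-15,0,0,0,1],[-6,-30,0,0,0,2],[-10,-49,0,0,0,3],[-14,-71,0,0,0,4],[-19,-95,0,0,0,5.5],[-24,-120,0,0,0,7],[-29,-146,0,0,0,8.5],[-34,-172,0,0,0,10],[-39,-198,0,0,0,12],[-44,-224,0,0,0,13.5],[-49,-250,0,0,0,15],[-54,-275,0,0,0,17],[-58,-299,0,0,0,18.5],[-62,-321,0,0,0,20],[-66,-340,0,0,0,21],[-69,-355,0,0,0,22],[-71,-366,0,0,0,22.6],[-72,-372,0,0,0,22.6],[-73,-374,0,0,0,22.6]],
  ],
)

```text
clock: 7.4
eef_pos: [446.9, 77.2, 254.3]
tool_rot: [-3.141, 0.0, -0.17]
force: [-0.6, 0.4, -1.5]
width: 5.5
```

```bash
python3 -c "
from h import *
for n in ['scene','top']:
  im=get_image(n);save(im,n+'6');np.savez(n+'6.npz',**im)
  a=im['pixels'][90:250,270:440] if n=='scene' else im['pixels'][130:290,200:380]
  cv2.imwrite('pics/%s6c.png'%n,cv2.resize(a,None,fx=3.7,fy=3.7,interpolation=2)[:,:,::-1])
s=sensors.read_state();print(s['width'],s['force'],s['torque'])
go([448,76,255],-.173)"
```

```text
6.008979361265647 [ 0.20147044 -0.34506    -2.82500825] [-0.02208667  0.0139158  -0.04236627]
now [447.3  75.9 254.2] [ 3.141  0.    -0.172] -> [0.7, -0.3, -0.8, 0.0, 0.0, 0.1]
```

View pics/scene6c.png

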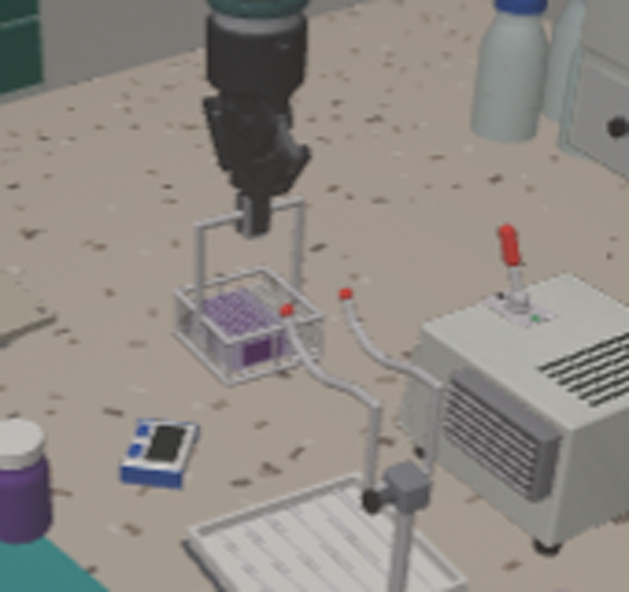

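View pics/top6c.png

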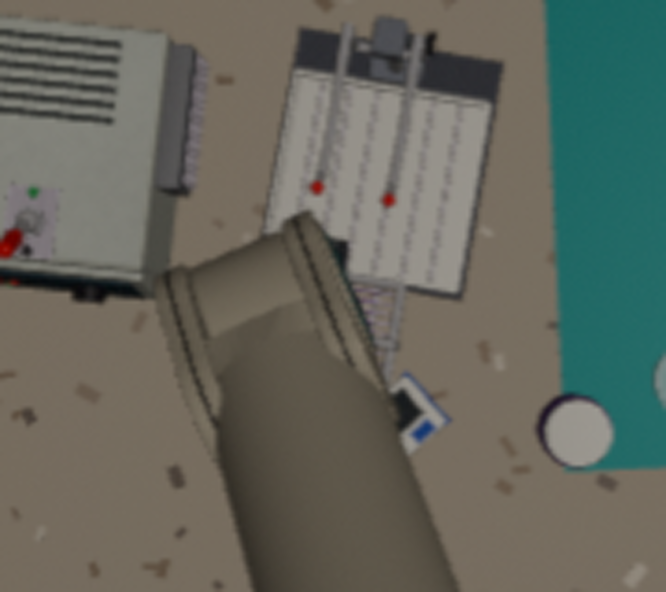

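```bash
python3 -c "
from h import *
np.set_printoptions(precision=1,suppress=True)
im=dict(np.load('scene6.npz'));T=lambda p:np.array(p)/3.7+[270,90]-.36
b=onplane(im,T([(301,203),(200,226)]),273);print(b,b.mean(0),(b[0]-b[1])/np.linalg.norm(b[0]-b[1]))
t=onplane(im,T([(346,294),(287,311)]),245);print(t,t.mean(0))
print(depth(im,T([(301,203),(200,226),(346,294),(287,311)])))
go([591,51,254],-.173)
"
```

```text
[[458.4 117.3 273. ]
 [440.2  29.  273. ]] [449.3  73.2 273. ] [ 0.2  1.  -0. ]
[[553.   81.  245. ]
 [544.6  29.4 245. ]] [548.8  55.2 245. ]
[[458.1 117.6 272.8]
 [441.7  27.8 274. ]
 [555.8  78.2 247.3]
 [546.9  27.3 246.8]]
now [447.3  75.9 254.2] [ 3.1  0.  -0.2] -> [145.8, -0.0, 0.2, 0.0, 0.0, 0.1]
```

Bar to tips measured in the same view gives 101 mm along and -0.6 mm across. That means about 146 mm straight forward, which agrees with the stand estimate.

Emit:
arm_command(
  rows=[
    [[2,0,0,0,0,0],[6,0,0,0,0,0],[12,0,0,0,0,0],[20,0,0,0,0,0],[29,0,0,0,0,0],[39,0,0,0,0,0],[49,0,0,0,0,0],[59,0,0,0,0,0],[69,0,0,0,0,0],[79,0,0,0,0,0],[89,0,0,0,0,0],[99,0,0,0,0,0],[109,0,0,0,0,0],[118,0,0,0,0,0],[126,0,0,0,0,0],[133,0,0,0,0,0],[139,0,0,0,0,0],[143,0,0,0,0,0],[146,0,0,0,0,0],[146,0,0,0,0,0]],
  ],
)

```text
clock: 9.17
eef_pos: [591.8, 50.9, 254.2]
tool_rot: [-3.142, -0.0, -0.172]
force: [0.5, -0.0, -2.8]
width: 6.0
```

```bash
python3 -c "
from h import *
for n in ['scene','top']:
  im=get_image(n);np.savez(n+'7.npz',**im)
  a=im['pixels'][90:250,290:460] if n=='scene' else im['pixels'][110:270,220:400]
  cv2.imwrite('pics/%s7c.png'%n,cv2.resize(a,None,fx=3.7,fy=3.7,interpolation=2)[:,:,::-1])
s=sensors.read_state();print(s['width'],s['force'],s['torque'])
go([591,51,204],-.173)"
```

```text
5.743252094792604 [-0.15785965  0.52542722 -3.3501198 ] [-0.01548686  0.02868867  0.01335824]
now [591.   51.1 254.3] [ 3.142  0.    -0.172] -> [-0.0, 0.1, 50.3, 0.0, 0.0, 0.1]
```

View pics/scene7c.png

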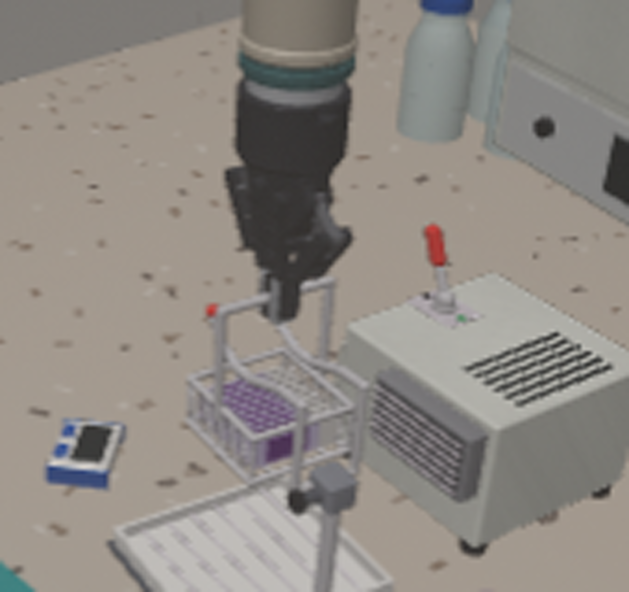

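View pics/top7c.png

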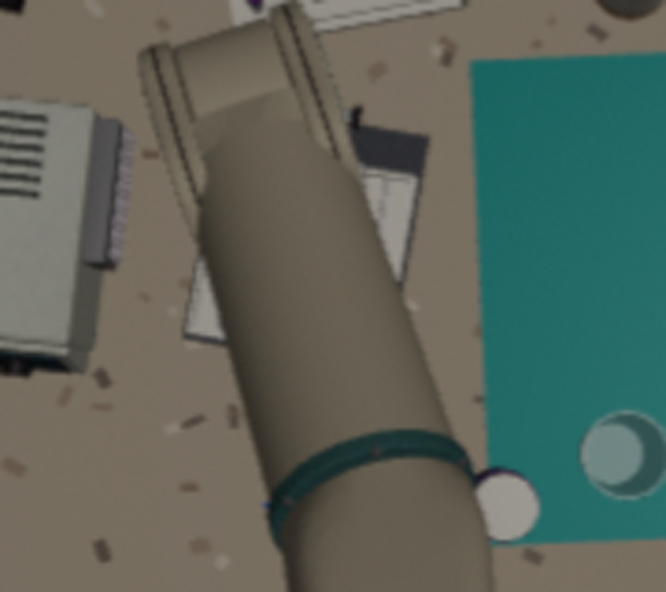

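Both prongs pass between the uprights, under the bar and over the body. I'll lower to just above the seat.

Emit:
arm_command(
  rows=[
    [[0,0,1,0,0,0],[0,0,4,0,0,0],[0,0,8,0,0,0],[0,0,13,0,0,0],[0,0,18,0,0,0],[0,0,23,0,0,0],[0,0,28,0,0,0],[0,0,33,0,0,0],[0,0,38,0,0,0],[0,0,42,0,0,0],[0,0,44,0,0,0],[0,0,45,0,0,0],[0,0,46,0,0,0],[0,0,46,0,0,0]],
  ],
)

```text
clock: 10.43
eef_pos: [591.4, 51.0, 208.3]
tool_rot: [-3.142, -0.0, -0.172]
force: [-0.3, -0.3, -2.6]
width: 5.7
```

```bash
python3 -c "
from h import *
for n in ['scene']:
  im=get_image(n);np.savez(n+'8.npz',**im)
  a=im['pixels'][110:270,290:460]
  cv2.imwrite('pics/%s8c.png'%n,cv2.resize(a,None,fx=3.7,fy=3.7,interpolation=2)[:,:,::-1])
s=sensors.read_state();print(s['eef_pos'],s['width'],s['force'],s['torque'])"
```

```text
[591.50158987  51.03625365 208.46611253] 6.055253245689674 [ 0.20215087  0.24320818 -2.49524615] [0.02014415 0.00086078 0.00027268]
```

View pics/scene8c.png

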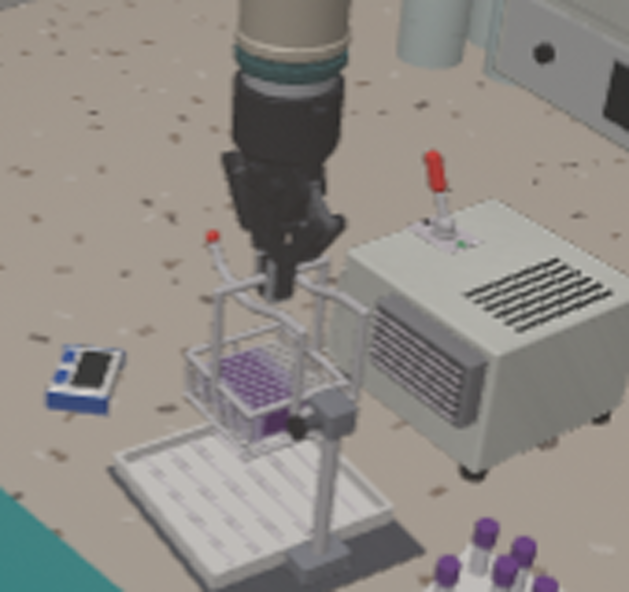

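The bar is just above the prongs and still carries its full weight. I'll creep down.

Emit:
arm_command(
  rows=[
    [[0,0,0.5,0,0,0],[0,0,1,0,0,0],[0,0,1.5,0,0,0],[0,0,2,0,0,0],[0,0,2.4,0,0,0],[0,0,2.8,0,0,0],[0,0,3.2,0,0,0],[0,0,3.2,0,0,0]],
  ],
)

```text
clock: 11.15
eef_pos: [591.3, 51.0, 205.0]
tool_rot: [3.142, 0.0, -0.172]
force: [-0.2, -0.7, -2.9]
width: 5.8
```

```bash
python3 -c "
from h import *
s=sensors.read_state();print(s['eef_pos'],s['width'],s['force'],s['torque'])"
```

```text
[591.29483676  50.98855678 205.01007369] 5.767009485703138 [-0.15116152 -0.67646162 -2.9254334 ] [-0.00697171  0.05137589 -0.03672433]
```

Emit:
arm_command(
  rows=[
    [[0,0,0.4,0,0,0],[0,0,0.8,0,0,0],[0,0,1.2,0,0,0],[0,0,1.6,0,0,0],[0,0,2,0,0,0],[0,0,2,0,0,0]],
  ],
)

```text
clock: 11.65
eef_pos: [591.5, 51.0, 204.0]
tool_rot: [-3.142, -0.001, -0.172]
force: [-2.7, 0.0, 4.0]
width: 5.7
```

```bash
python3 -c "
from h import *
s=sensors.read_state();print(s['eef_pos'],s['width'],s['force'],s['torque'])"
```

```text
[591.50883953  51.01467529 203.99954276] 5.6729429392122475 [-2.67449598  0.03728865  3.99448815] [-0.0872673   0.46764549  0.00312863]
```

The force turned to +4 N upward at z = 204 (expected 204), so the bar is seated. I'll open partly.

Emit:
arm_command(
  rows=[
    [[0,0,0,0,0,0],[0,0,0,0,0,0],[0,0,0,0,0,0],[0,0,0,0,0,0],[0,0,0,0,0,0],[0,0,0,0,0,0],[0,0,0,0,0,0],[0,0,0,0,0,0]],
  ],
  claw=-0.2,
)

```text
clock: 12.32
eef_pos: [591.3, 51.0, 203.1]
tool_rot: [3.142, 0.0, -0.172]
force: [0.2, -0.0, 0.0]
width: 34.1
```

```bash
python3 -c "
from h import *
s=sensors.read_state();print(s['eef_pos'],s['width'],s['force'],s['torque'])
im=get_image('scene')
a=im['pixels'][110:270,290:460]
cv2.imwrite('pics/s9c.png',cv2.resize(a,None,fx=3.7,fy=3.7,interpolation=2)[:,:,::-1])"
```

```text
[591.34676138  50.98035779 203.07238983] 34.132063633227965 [ 0.15814473 -0.02687572  0.03722413] [-0.01224082 -0.02132435 -0.06687184]
```

View pics/s9c.png

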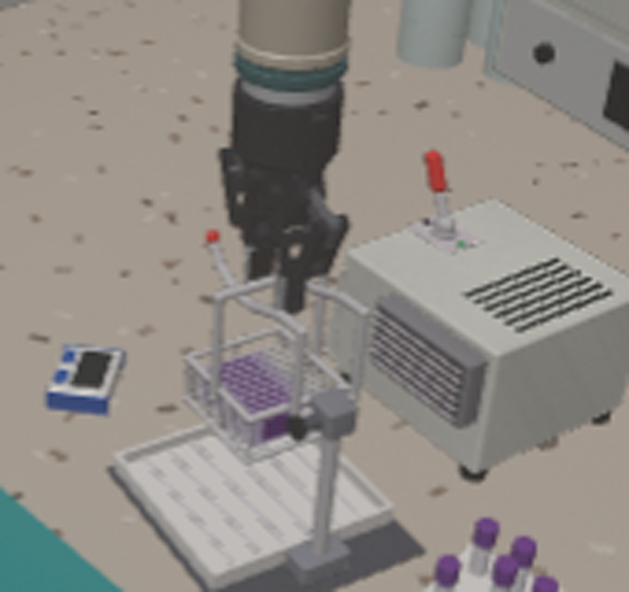

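The rack is hanging, the fingers are open and the force is zero. I'll retreat straight up.

Emit:
arm_command(
  rows=[
    [[0,0,-2,0,0,0],[0,0,-6,0,0,0],[0,0,-12,0,0,0],[0,0,-20,0,0,0],[0,0,-30,0,0,0],[0,0,-42,0,0,0],[0,0,-54,0,0,0],[0,0,-66,0,0,0],[0,0,-78,0,0,0],[0,0,-88,0,0,0],[0,0,-96,0,0,0],[0,0,-100,0,0,0],[0,0,-100,0,0,0]],
  ],
)

```text
clock: 13.45
eef_pos: [591.9, 51.1, 304.3]
tool_rot: [-3.141, -0.002, -0.172]
force: [0.5, 0.7, -0.4]
width: 34.5
```

```bash
python3 -c "
from h import *
im=get_image('scene')
a=im['pixels'][110:270,290:460]
cv2.imwrite('pics/s10c.png',cv2.resize(a,None,fx=3.7,fy=3.7,interpolation=2)[:,:,::-1])
c,s=np.cos(-.1),np.sin(-.1)
go([538-95*c,313.5-95*s,290],-.1)"
```

```text
now [591.4  51.  303.4] [-3.141e+00 -1.000e-03 -1.720e-01] -> [-192.4, -242.6, 13.4, -0.0, -0.0, -4.1]
```

View pics/s10c.png

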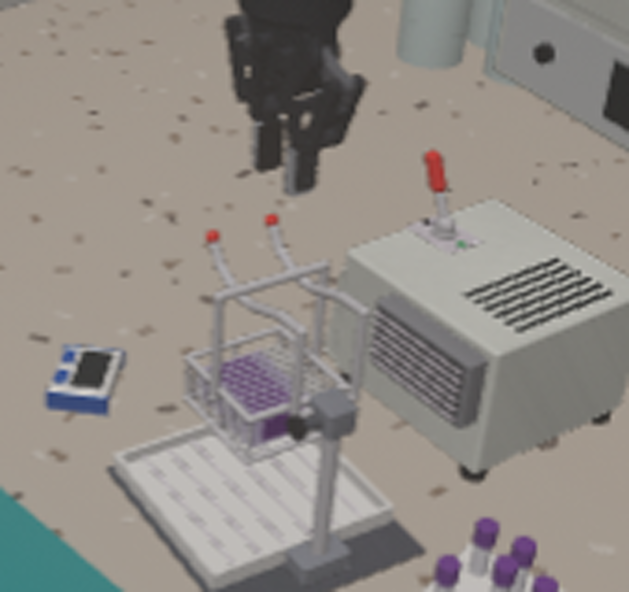

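The rack hangs on both prongs, level and free. Next I close the fingers and move in front of the toggle, staying high.

Emit:
arm_command(
  rows=[
    [[-6,-7,0,0,0,0],[-18,-22,0,0,0,-0.5],[-34,-43,0,0,0,-1],[-52,-66,1,0,0,-1.5],[-71,-90,2,0,0,-2],[-90,-114,3,0,0,-2.5],[-109,-138,5,0,0,-3],[-128,-162,7,0,0,-3.5],[-146,-185,9,0,0,-4],[-162,-205,11,0,0,-4],[-176,-222,12,0,0,-4],[-186,-234,13,0,0,-4],[-191,-241,13,0,0,-4],[-192,-243,13,0,0,-4],[-192,-243,13,0,0,-4]],
  ],
  claw=-1,
)

```text
clock: 14.75
eef_pos: [443.0, 323.9, 289.9]
tool_rot: [3.141, 0.0, -0.101]
force: [0.5, -0.3, 0.4]
width: -0.0
```

```bash
python3 -c "
from h import *
np.set_printoptions(precision=1,suppress=True)
c,s=np.cos(-.1),np.sin(-.1)
go([538-95*c,313.5-95*s,180],-.1)
for n in ['scene','top']:
  im=get_image(n);np.savez(n+'11.npz',**im)
  a=im['pixels'][60:240,300:470] if n=='scene' else im['pixels'][130:270,150:310]
  cv2.imwrite('pics/%s11c.png'%n,cv2.resize(a,None,fx=3.3,fy=3.3,interpolation=2)[:,:,::-1])
"
```

```text
now [443.  323.9 289.9] [ 3.1  0.  -0.1] -> [0.6, 0.8, 109.9, 0.0, 0.0, -0.0]
```

View pics/scene11c.png

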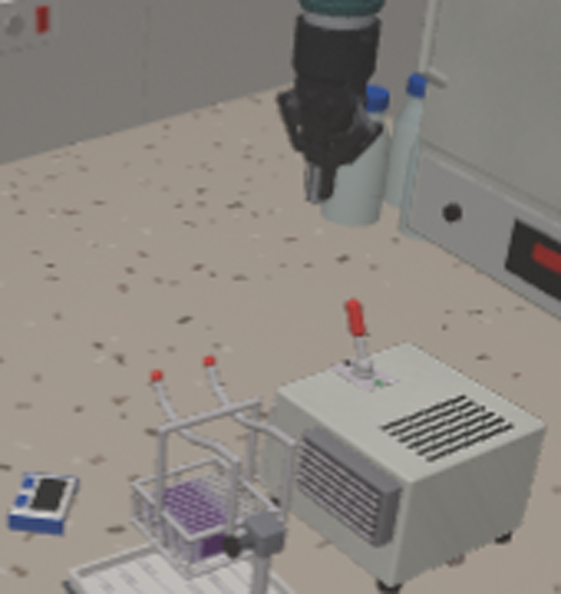

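View pics/top11c.png

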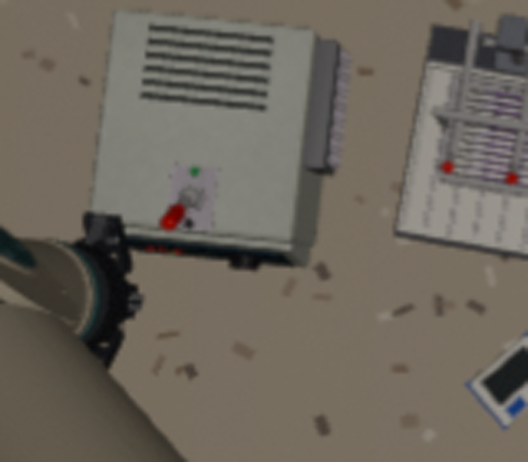

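The top view shows the bar across both prongs. I'll lower the shut fingers in front of the lever.

Emit:
arm_command(
  rows=[
    [[0,0,4,0,0,0],[0,0,12,0,0,0],[0,0,24,0,0,0],[0,0,38,0,0,0],[0,0,52,0,0,0],[0,0,66,0,0,0],[0,0,80,0,0,0],[0,0,92,0,0,0],[0,1,101,0,0,0],[0,1,107,0,0,0],[0,1,109,0,0,0],[0,1,109,0,0,0]],
  ],
)

```text
clock: 15.85
eef_pos: [443.7, 322.0, 180.7]
tool_rot: [3.141, 0.001, -0.103]
force: [0.1, 0.3, 0.7]
width: 0.1
```

Emit:
arm_command(
  rows=[
    [[3,0,0,0,0,0],[8,0,0,0,0,0],[14,0,0,0,0,0],[21,0,0,0,0,0],[28,0,0,0,0,0],[34,0,0,0,0,0],[39,0,0,0,0,0],[43,0,0,0,0,0],[46,0,0,0,0,0],[48,0,0,0,0,0],[48,0,0,0,0,0]],
  ],
)

```text
clock: 16.77
eef_pos: [489.8, 317.6, 181.0]
tool_rot: [3.141, 0.003, -0.102]
force: [-4.0, -0.4, 2.0]
width: -0.2
```

```bash
python3 -c "
from h import *
np.set_printoptions(precision=1,suppress=True)
s=sensors.read_state();print(s['eef_pos'],s['force'])
im=get_image('scene')
a=im['pixels'][80:260,340:510]
cv2.imwrite('pics/s12c.png',cv2.resize(a,None,fx=3.3,fy=3.3,interpolation=2)[:,:,::-1])
"
```

```text
[489.8 317.6 181. ] [-4.  -0.4  2. ]
```

View pics/s12c.png

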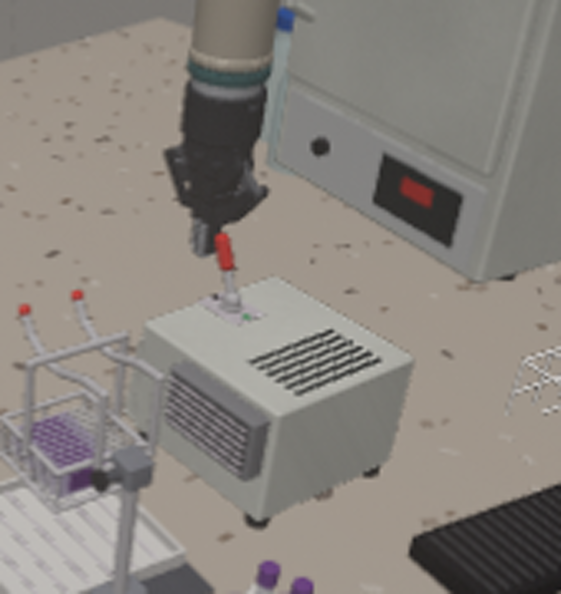

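The fingers touch the lever with 4 N. I'll push it on past upright.

Emit:
arm_command(
  rows=[
    [[2,0,0,0,0,0],[5,0,0,0,0,0],[8,0,0,0,0,0],[11,0,0,0,0,0],[14,0,0,0,0,0],[17,0,0,0,0,0],[20,0,0,0,0,0],[23,0,0,0,0,0],[26,0,0,0,0,0],[29,0,0,0,0,0],[32,0,0,0,0,0],[35,0,0,0,0,0],[37,0,0,0,0,0],[39,0,0,0,0,0],[39,0,0,0,0,0]],
  ],
)

```text
clock: 18.07
eef_pos: [530.8, 313.3, 181.1]
tool_rot: [-3.142, -0.0, -0.103]
force: [-0.4, 0.5, -0.4]
width: -0.2
```

```bash
python3 -c "
from h import *
np.set_printoptions(precision=1,suppress=True)
s=sensors.read_state();print(s['eef_pos'],s['force'])
im=get_image('scene')
a=im['pixels'][80:260,340:510]
cv2.imwrite('pics/s13c.png',cv2.resize(a,None,fx=3.3,fy=3.3,interpolation=2)[:,:,::-1])
"
```

```text
[530.8 313.3 181.1] [-0.4  0.5 -0.4]
```

View pics/s13c.png

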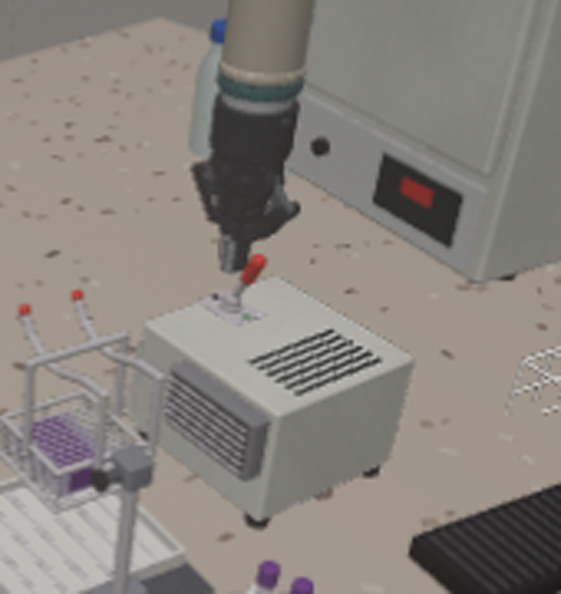

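The lever has snapped to the back and the force is zero. I'll retreat back and up.

Emit:
arm_command(
  rows=[
    [[-4,0,0,0,0,0],[-12,0,0,0,0,0],[-24,0,0,0,0,0],[-38,0,-2,0,0,0],[-52,0,-10,0,0,0],[-64,0,-24,0,0,0],[-74,0,-42,0,0,0],[-80,0,-62,0,0,0],[-80,0,-82,0,0,0],[-80,0,-98,0,0,0],[-80,0,-108,0,0,0],[-80,0,-110,0,0,0],[-80,0,-110,0,0,0]],
  ],
)

```text
clock: 19.2
eef_pos: [450.4, 321.8, 291.7]
tool_rot: [-3.141, -0.001, -0.102]
force: [0.2, -0.0, 0.4]
width: -0.0
```

```bash
python3 -c "
from h import *
np.set_printoptions(precision=1,suppress=True)
s=sensors.read_state();print(s['clock'],s['eef_pos'],s['force'],s['qd'])
im=get_image('scene');save(im,'sF')
a=im['pixels'][80:260,300:470]
cv2.imwrite('pics/s14c.png',cv2.resize(a,None,fx=3.3,fy=3.3,interpolation=2)[:,:,::-1])
hsv=cv2.cvtColor(im['pixels'],cv2.COLOR_RGB2HSV)
im=get_image('top');save(im,'tF')
"
```

```text
19.2 [450.4 321.8 291.7] [ 0.2 -0.   0.4] [-0.  0.  0.  0.  0. -0. -0.]
```

View pics/s14c.png

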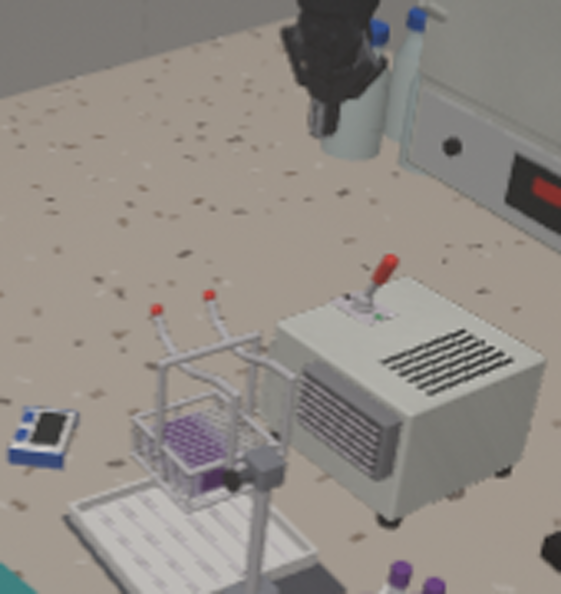

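View pics/tF.png

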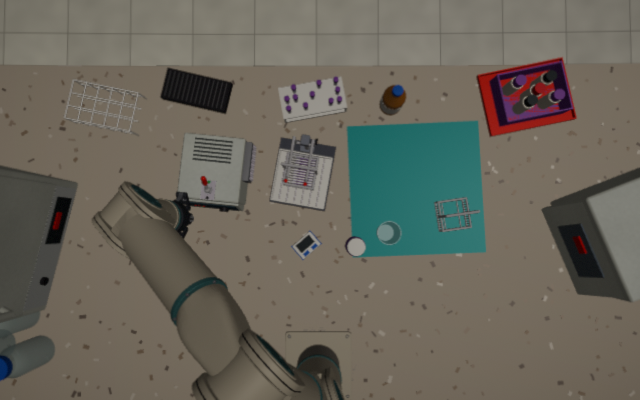

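The lever leans back at top (204,181), and the rack hangs on both prongs at top (302,165). The empty rack (455,214), beaker (388,233), jar (356,246) and timer (306,244) have not moved. I'm handing in.

```bash
python3 -c "
from h import *
print(order.finish_job())"
```

```text
the job is handed in; nothing more can be done
None
```

The rack with the purple-stained slides now hangs by its handle on both prongs of the drip stand, and the dryer's toggle is on. I handed the job in at about 19 s of the 56 s allowed.

- **Rack:** I lifted it by the bar and carried it upright. I lowered it onto the prongs in steps of about 0.5 mm. The wrist force changed from the rack's weight to 4 N upward at a tool height of 204 mm, the height expected for a seated bar. After release the force was zero, and the last pictures show the rack level on both prongs.
- **Toggle:** I pushed the lever back with the shut fingers. It took about 4 N, then snapped over, and the last pictures show it leaning to the back.
- **Everything else:** The empty rack, beaker, staining jar and timer appear at the same places in the first and last top views. The arm was clear and at rest when I handed in.

Two readings disagreed slightly:
- **Finger opening:** it read about 5.7 mm on the 8 mm bar, but the lift and weight confirmed the grip.
- **Camera views:** the two cameras differed by up to about 5 mm on the prong tips. I settled that by measuring bar and tips in the same view, and it agreed with the position I used.

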